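# Snap the carrying handle onto the drinks tray

### The job

Put the carrying handle on the drinks tray: take the handle with the wooden grip and the window in its tube, slide it down over the steel stub in the middle of the tray with its window on the side of the red spring button, all the way down, until the button pops out through the window, then let go. Leave the other handle (black grip, no window) and the glass and jigger on the tray where they are.

Things in the scene. Friction and masses are not known exactly. Their poses are not given: they have to be found in the camera images.
- handle_mid (a point): The handle to fit: an upright loose steel tube, 153 mm tall, 110 to 225 g, outside diameter 44 mm (foot flange 56 mm, 7 mm high), bore 36 mm, open at the foot, 102 mm deep. This point is on its axis, 76.5 mm above its foot; z up. On top, 110 to 153 mm above the foot, a flat brown wooden grip, 48 mm long along the handle's x and 16 mm thick along its y: pinch it across y.
- handle_window (a point): Centre of the window through the tube wall of the handle to fit, on the handle's -x side, 38.75 mm above its foot and 22 mm out from its axis; the window is 18 mm wide and 18.5 mm high and looks dark. Same axes as handle_mid.
- blind_handle_mid (a point): The wrong handle: same shape and size but with a black grip and no window; this point is half-way up, 76.5 mm above its foot. Leave it where it stands.
- stub_foot (a point): Foot of the upright steel stub in the middle of a round dark wooden tray (216 mm across, rim 20 mm high, fixed), on its axis at the tray floor, 7 mm above the worktop, where the handle's foot comes to rest. The stub is 34 mm thick for 46 mm up, then tapers to a 12 mm tip at 84 mm, guiding a tube up to 8 mm off. The red button is on its -x side: turn the handle's -x that way, to within 10 degrees.
- button (a joint): The red spring button in the stub's side, 8 mm wide, its tip 35 mm above the tray floor and 6.5 mm out of the stub; it slides straight in (0 = fully out, 0.009 m = fully in). A tube coming down on its bevelled top pushes it in by about 5 mm, which takes about 5 to 10 N; it springs out when the window reaches it, in the last 3 mm of the way down.
- shot_glass: A small clear glass, 48 mm across and 61 mm high, standing loose on the tray behind the stub to the left; origin under its centre.
- jigger: A steel double jigger, 43 mm across and 70 mm high, standing loose on the tray behind the stub to the right; origin under its centre.
Mind the look-alikes: they are no part of the job. Of the things that look like the part that bears stub_foot, the larger one is meant.

How it is judged (in metres and radians):
At the end, for the whole second after the job is handed in: The wooden-gripped handle stands upright (within 7 degrees) over the stub (axis within 10 mm), its foot within 4 mm of the tray's floor, the button out through the window (within 2 mm of fully out), at rest and released (z of handle_mid in the frame of stub_foot between 0.07 and 0.0805 m and horizontal distance between handle_mid and stub_foot below 0.01 m and angle between handle_mid's own z axis and vertical below 0.12 rad and value of joint button below 0.002 m and linear speed of handle below 0.02 m/s); the robot touches nothing.
It fails at once if the other handle is moved by more than 40 mm or tipped over (distance of blind_handle_mid from where it was at the start of the episode above 0.04 m or angle between blind_handle_mid's own z axis and vertical above 0.6 rad).
It fails at once if the glass or the jigger is moved by more than 40 mm or tipped over (distance of any of shot_glass, jigger from where it was at the start of the episode above 0.04 m or angle between any of shot_glass, jigger's own z axis and vertical above 0.6 rad).
It also fails if it takes over 43 s, if anything falls off the work surface, if the arm or the gripper's body presses on something with over 40 N, if the wrist force passes 120 N, or if a joint passes its speed limit or range.

### The arm

A 7-joint arm with a two-finger parallel gripper is mounted at the origin on a cart in front of the work surface, level with it; the furniture and walls round the work are solid. World frame = base frame: x ahead of the robot, y to its left, z up, the work surface at z = 0. Lengths are in m, angles in degrees, forces in N, time in s.
With the tool pointing down it reaches from about 0.4 to 0.9 m from the base axis. Payload 5.5 kg.
Tool frame: the origin (TCP) lies midway between the tips of the shut fingers; the grasp point (between the pads) lies 19 mm behind it (r.grasp_offset is the distance from the TCP to the grasp point, in m); z points along the fingers, y is the direction in which the jaws open and shut (so a half turn about z gives the same grasp; the last joint's range is limited). The gripper opens to 92 mm and grips with 3 to 60 N. Pads are 19 mm wide; open, the fingers measure 130 mm over their backs; the gripper's body (75 mm by 190 mm) begins 47 mm behind the grasp point.
Start: joints at [82.174, 28.699, -24.465, 88.831, 12.651, 65.22, -12.049], TCP at [0.253, -0.599, 0.227] pointing down, gripper open.
Joint ranges: [-164.97, 164.97], [-17.58, 116.51], [-87.97, 89.64], [11.32, 138.91], [-80.73, 260.73], [10.89, 115.49], [-147.41, 147.41]. Speed limits (degrees/s): [147.25, 147.25, 180, 180, 180, 180, 180].

### API

Orientations are given as [roll, pitch, yaw] about the fixed x, y, z axes, in that order (R = Rz(yaw) Ry(pitch) Rx(roll)).
In Python, from plant import r gives the robot as it stands.
- The arm moves only by the tool move_arm, never from a script. Its argument "plan" is a list of rows, each a list of 6 numbers: the shift along the tool's x, y, z in m, then the turn, a rotation vector about the tool's x, y, z in rad. A call has 1 to 20 rows; each row is the pose to reach, as a shift and turn from the pose commanded when the call began, along the tool's axes at that moment; what a row does not reach only later rows make up. A row lasts 1/12 s, in which the tool goes at most 41.7 mm and 7.16 degrees, less where a joint would pass 70% of its speed; a pose out of reach is approached as far as the arm can. A call with a gripper value outside its range is refused whole. "claw" is the closure, from 0 (fully open) to 1 (shut), set as the call begins (left out, the last holds). The fingers move at their own pace and stop on an object; "squeeze" is the grip in N (left out, the last holds). Time passes only in rows, so rows that repeat a pose let the fingers close. It gives the time, the measured TCP pose, the force and the opening at its end, in the units of the state.
- r.observe(): the state, without advancing time (a new reading comes with each control period).
- r.read_camera(name): name is "scene" or "top" or "wrist"; returns (picture, depth): 400x640x3 uint8, red, green, blue; 400x640 float32, m along the optical axis (not along the pixel's ray), 0 where there is no reading.
- r.camera_params(name): a dict with "vertical_fov" (degrees; the focal length in pixels is half the picture's height over the tangent of half this angle, whatever the lens; pixels are square), "cx", "cy" (the principal point, pixels), "position" and "rotation" of the camera in the world; the wrist camera has in their place "hand_eye" (4x4, takes a point from camera to tool coordinates, whose origin is the TCP and whose axes are the flange's). Camera axes: x right, y down, z forward; pixel columns grow to the right and rows downward; lengths in m; the calibration is good to about 2 mm. A picture is of the moment at which its call begins: read the wrist's pose just before it. camera_params takes no time and is no camera call.
- r.hand_in(): hands the job in, once; it reports no verdict.
Trained networks look in the newest picture that a camera, given by its name, has taken for a name from the list of things; names that differ only in an ending like _2 or _b are one class to them, and where a whole thing is asked for, a point or a joint stands for the part that bears it (a point fixed in the world has none). Each returns a list of dicts, best first, with "p" (0 to 1); they miss things now and then, are a little off and sometimes report something else, mostly with a low value. They report only what shows in the picture. A call takes as long as a camera call. They do not tell look-alikes from the thing itself.
- r.outline_of(target, camera): "pixels" (400x640 bool, what is visible of it) and "box" ([left, top, right, bottom] in pixels, round what is visible of it).
The state is a dict: "clock": time; "qpos": joint angles; "joint_vel": joint speeds; "joint_efforts": joint torques, N m; "eef_pos": TCP position; "tool_rot": TCP orientation; "contact_force": force on the tool from outside, world axes, zero at the start; "torque": the same for the moment, N m; "opening": opening from 0.0 (shut) to 1.0 (fully open).
Only numpy, scipy, OpenCV 4.12 (cv2) and the standard library are available. Lean on these libraries where they do the work, as an engineer would, in place of code of your own. Each camera call takes 0.05 s, during which the arm holds its last target.

## Working session

There is one attempt and no reset: what is moved stays moved. The work goes in short steps, Python scripts to look and compute and a tool call to move; the robot and the scene stay as the last step left them, time stands still between calls to the robot, and variables do not carry over. Pictures are saved under pics/ and viewed, and the job is handed in when it is done.

Besides the shell and the picture viewer there is one more tool, called after "Emit:" as name(argument=value, ...) on one line, values as JSON. move_arm: Moves the arm, as the interface text tells. Its arguments: {"type":"object","properties":{"plan":{"type":"array"},"claw":{"type":"number"},"squeeze":{"type":"number"}},"required":["plan"]}

```bash
ls; mkdir -p pics
python3 - <<'E'
from plant import r
import cv2,numpy as np
s=r.observe();print({k:np.round(v,3) for k,v in s.items()})
a,d=r.read_camera("scene");cv2.imwrite("pics/s0.png",a[:,:,::-1])
np.savez("s0.npz",a=a,d=d)
a,d=r.read_camera("top");cv2.imwrite("pics/t0.png",a[:,:,::-1])
np.savez("t0.npz",a=a,d=d)
for c in("scene","top","wrist"):print(c,r.camera_params(c))
E
```

```text
pics
{'clock': np.float64(0.0), 'qpos': array([ 82.175,  28.752, -24.454,  88.891,  12.65 ,  65.219, -12.049]), 'joint_vel': array([-0.025, -0.012,  0.098,  0.077,  0.051, -0.075,  0.113]), 'joint_efforts': array([ 0.0000e+00, -5.6660e+01, -5.8160e+00, -2.7911e+01, -6.9000e-02,
        3.1000e-02,  0.0000e+00]), 'eef_pos': array([ 0.253, -0.598,  0.226]), 'tool_rot': array([-1.79891e+02, -5.00000e-03,  2.29080e+01]), 'contact_force': array([-0.138, -0.148, -0.434]), 'torque': array([-0.032,  0.022, -0.022]), 'opening': np.float64(1.004)}
scene {'vertical_fov': 56.321708329875285, 'cx': 321.0082263024551, 'cy': 203.875603485982, 'position': array([-0.05880644,  0.5085426 ,  0.8171348 ]), 'rotation': array([-138.84964259,   -0.66142399, -130.25366906])}
top {'vertical_fov': 43.43504071316511, 'cx': 325.26893674694037, 'cy': 206.09272208520127, 'position': array([0.22739361, 0.06756706, 1.6556129 ]), 'rotation': array([-1.73392785e+02,  1.48802466e-01, -8.87039126e+01])}
wrist {'vertical_fov': 62.90916947599983, 'cx': 316.05748189595283, 'cy': 206.8703495963877, 'hand_eye': array([[ 2.47466084e-04, -9.69884280e-01, -2.43566051e-01,
         6.55464247e-02],
       [ 9.99999780e-01,  9.00351179e-05,  6.57490577e-04,
        -2.25990644e-05],
       [-6.15760277e-04, -2.43566161e-01,  9.69884089e-01,
        -1.58588915e-01],
       [ 0.00000000e+00,  0.00000000e+00,  0.00000000e+00,
         1.00000000e+00]])}
```

View pics/s0.png

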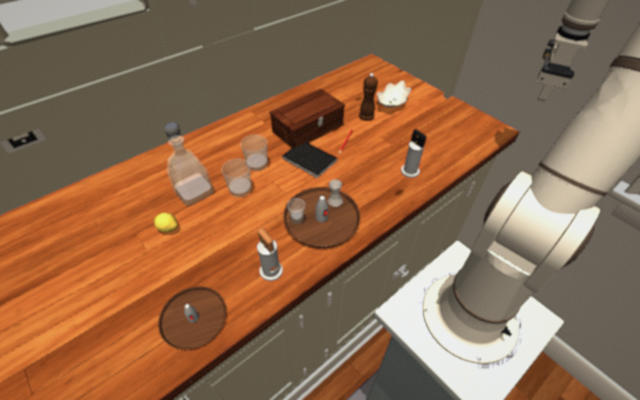

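View pics/t0.png

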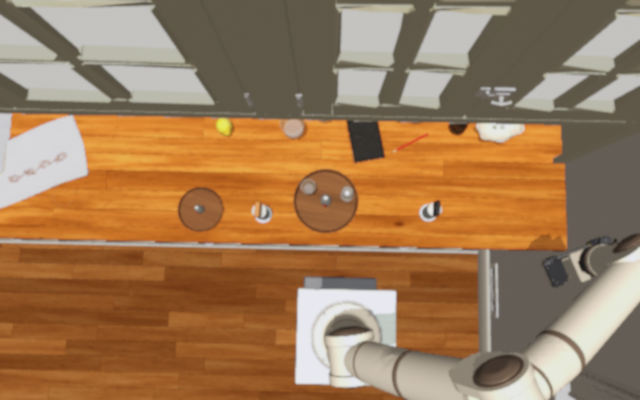

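The wooden-grip handle is at (268,258) in the scene picture and (262,212) in the top one. The black one is at (414,155) / (430,211). Two trays have stubs: the larger, with glass and jigger, at (322,217) / (326,200), and a smaller look-alike at (193,318) / (201,209). The larger one is meant. Next I'll get coarse positions and enlarged crops.

```bash
cat > h.py <<'E'
import numpy as np,cv2
from scipy.spatial.transform import Rotation as R
from plant import r
def Rm(e): return R.from_euler('xyz',e,degrees=True).as_matrix()
def cam(name,s=None):
    p=r.camera_params(name); f=200/np.tan(np.radians(p['vertical_fov']/2))
    if name=='wrist':
        T=np.eye(4);T[:3,:3]=Rm(s['tool_rot']);T[:3,3]=s['eef_pos'];T=T@p['hand_eye']
        return f,p['cx'],p['cy'],T[:3,:3],T[:3,3]
    return f,p['cx'],p['cy'],Rm(p['rotation']),np.array(p['position'])
def cloud(c,d):
    f,cx,cy,M,t=c; v,u=np.mgrid[0:400,0:640]
    P=np.stack([(u-cx)/f*d,(v-cy)/f*d,d],-1)
    W=P@M.T+t; W[d<=0]=np.nan; return W
def proj(c,X):
    f,cx,cy,M,t=c; p=(np.atleast_2d(X)-t)@M
    return np.c_[p[:,0]/p[:,2]*f+cx,p[:,1]/p[:,2]*f+cy]
def ray(c,u,v,z):
    f,cx,cy,M,t=c; q=M@np.array([(u-cx)/f,(v-cy)/f,1]); return t+q*(z-t[2])/q[2]
E
python3 - <<'E'
from h import *
S=np.load('s0.npz');T=np.load('t0.npz')
Ws=cloud(cam('scene'),S['d']);Wt=cloud(cam('top'),T['d'])
for n,W,pts in(('s',Ws,[(268,258),(266,238),(270,275),(414,155),(418,138),(322,217),(322,200),(193,318)]),('t',Wt,[(262,205),(262,212),(430,207),(430,213),(326,200),(201,209),(308,187),(347,193),(500,125),(400,150),(300,20)])):
    for u,v in pts: print(n,u,v,np.round(W[v,u],3))
a=S['a'][:,:,::-1]
b=np.hstack([cv2.resize(a[170:300,220:380],None,fx=5,fy=4.6,interpolation=3)]);cv2.imwrite('pics/s0c.png',b)
a=T['a'][:,:,::-1];cv2.imwrite('pics/t0c.png',cv2.resize(a[155:245,235:375],None,fx=5.5,fy=5.5,interpolation=3))
for t in('handle_mid','handle_window','button','stub_foot','blind_handle_mid','shot_glass','jigger'):
    for c in('scene','top'):
        print(t,c,[(round(o['p'],2),np.round(o['box'],0)) for o in r.outline_of(t,c)] )
E
```

```text
s 268 258 [0.372 0.291 0.091]
s 266 238 [0.381 0.283 0.152]
s 270 275 [0.374 0.293 0.014]
s 414 155 [ 0.395 -0.246  0.085]
s 418 138 [ 0.404 -0.259  0.137]
s 322 217 [0.422 0.086 0.031]
s 322 200 [0.432 0.078 0.086]
s 193 318 [0.386 0.489 0.029]
t 262 205 [0.406 0.272 0.108]
t 262 212 [0.383 0.27  0.118]
t 430 207 [ 0.411 -0.249  0.11 ]
t 430 213 [ 0.392 -0.249  0.109]
t 326 200 [0.428 0.074 0.087]
t 201 209 [0.396 0.478 0.04 ]
t 308 187 [0.479 0.135 0.015]
t 347 193 [0.457 0.007 0.049]
t 500 125 [ 0.704 -0.503  0.013]
t 400 150 [ 0.615 -0.171 -0.003]
t 300 20 [0.58  0.114 0.959]
handle_mid scene [(0.78, array([258., 230., 281., 280.]))]
handle_mid top [(0.5, array([253., 203., 271., 222.]))]
handle_window scene [(0.58, array([256., 231., 283., 284.]))]
handle_window top [(0.69, array([253., 202., 271., 224.]))]
button scene []
button top []
stub_foot scene [(0.95, array([160., 286., 230., 346.])), (0.63, array([285., 187., 361., 250.]))]
stub_foot top [(0.98, array([177., 184., 224., 231.])), (0.82, array([293., 170., 356., 233.]))]
blind_handle_mid scene [(0.64, array([403., 129., 426., 175.]))]
blind_handle_mid top [(0.56, array([423., 199., 444., 222.]))]
shot_glass scene [(0.59, array([290., 199., 306., 222.]))]
shot_glass top [(0.45, array([302., 180., 315., 195.]))]
jigger scene [(0.87, array([329., 180., 345., 208.]))]
jigger top [(0.72, array([342., 189., 353., 203.]))]
```

```bash
sleep 1
```

```text
(no output)
```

View pics/s0c.png

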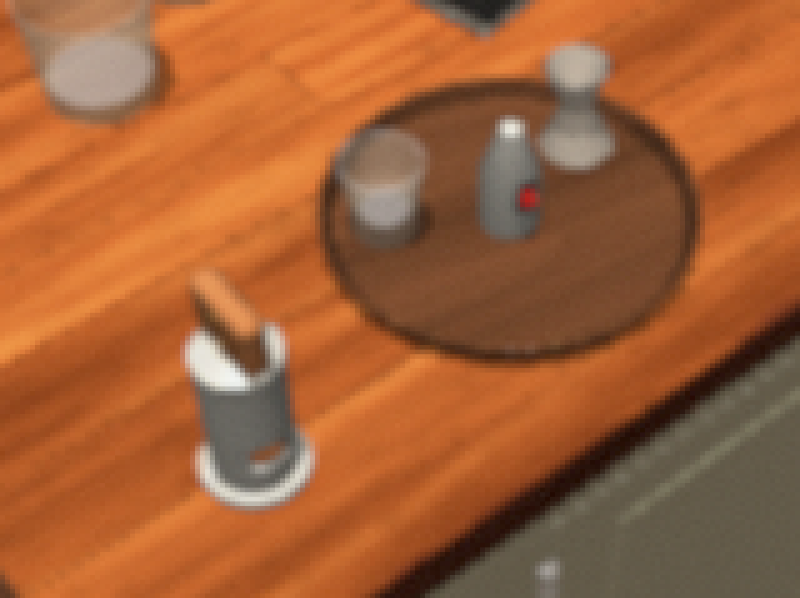

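View pics/t0c.png

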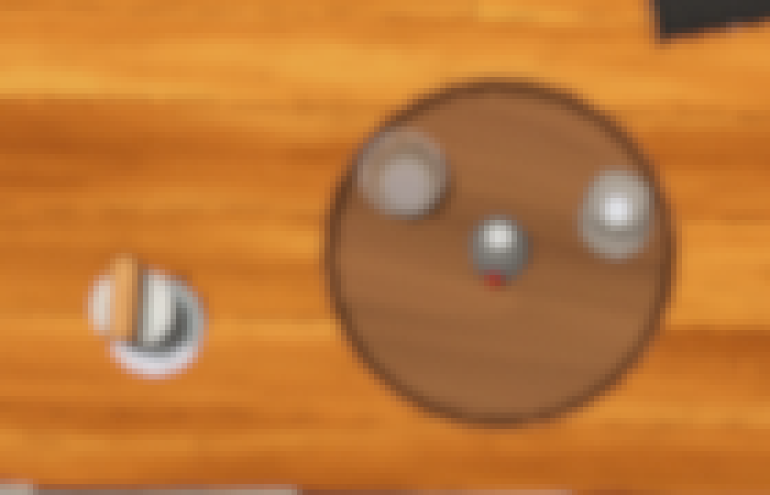

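The crops confirm two things. The wooden handle's window (crop (268,460)) faces roughly world -x. The larger tray's stub has its red button on the -x side. I'll bring the wrist camera over both at about yaw 180.

Emit:
move_arm(plan=[[0.02,-0.013,-0.02,0,0,-0.1],[0.05,-0.033,-0.04,0,0,-0.2],[0.075,-0.05,-0.06,0,0,-0.32],[0.1,-0.067,-0.08,0,0,-0.44],[0.13,-0.085,-0.1,0,0,-0.56],[0.155,-0.104,-0.12,0,0,-0.68],[0.185,-0.124,-0.12,0,0,-0.8],[0.215,-0.144,-0.12,0,0,-0.92],[0.245,-0.164,-0.12,0,0,-1.04],[0.27,-0.184,-0.12,0,0,-1.16],[0.298,-0.2,-0.12,0,0,-1.26],[0.298,-0.2,-0.12,0,0,-1.34],[0.298,-0.2,-0.12,0,0,-1.34]], claw=0)

```text
clock: 1.88
eef_pos: [0.4511, -0.2961, 0.3472]
tool_rot: [180.0, 0.0, 100.1]
contact_force: [0.2, -1.3, -0.7]
opening: 1.001
```

Emit:
move_arm(plan=[[0.03,0.008,0,0,0,-0.1],[0.065,0.016,0,0,0,-0.2],[0.1,0.024,0,0,0,-0.3],[0.135,0.032,0,0,0,-0.4],[0.17,0.04,0,0,0,-0.5],[0.2,0.046,0,0,0,-0.6],[0.235,0.051,0,0,0,-0.7],[0.27,0.049,0,0,0,-0.8],[0.305,0.046,0,0,0,-0.9],[0.34,0.042,0,0,0,-1.0],[0.375,0.038,0,0,0,-1.1],[0.41,0.035,0,0,0,-1.2],[0.44,0.033,0,0,0,-1.3],[0.468,0.031,0,0,0,-1.394],[0.468,0.031,0,0,0,-1.394],[0.468,0.031,0,0,0,-1.394]])

```text
clock: 3.22
eef_pos: [0.4015, 0.1684, 0.3469]
tool_rot: [-180.0, 0.0, 179.5]
contact_force: [-0.0, -1.4, -0.8]
opening: 1.004
```

Run:
```python
from h import *
s=r.observe();print({k:np.round(v,3) for k,v in s.items() if k in('clock','qpos','eef_pos','tool_rot','contact_force')})
a,d=r.read_camera("wrist");cv2.imwrite("pics/w1.png",a[:,:,::-1])
np.savez("w1.npz",a=a,d=d,p=s['eef_pos'],o=s['tool_rot'])
```

```text
{'clock': np.float64(3.217), 'qpos': array([ 53.173,   0.262, -78.164, 107.437,   0.317,  72.485,  64.423]), 'eef_pos': array([0.402, 0.168, 0.347]), 'tool_rot': array([-1.79969e+02,  4.10000e-02,  1.79509e+02]), 'contact_force': array([-0.018, -1.372, -0.823])}
```

View pics/w1.png

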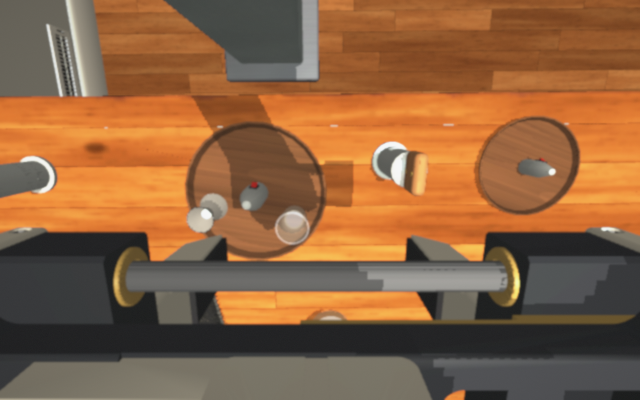

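The wrist picture shows the wooden grip at (418,173), its foot flange at (388,160), the large tray at (256,190) with its stub (254,195) and red button (254,184), and the small tray at (530,165). Next I'll measure them with the depth.

```bash
cat > m.py <<'E'
from h import *
def fitc(P):
    A=np.c_[2*P,np.ones(len(P))];b=(P**2).sum(1)
    s=np.linalg.lstsq(A,b,rcond=None)[0];return s[:2],np.sqrt(s[2]+s[0]**2+s[1]**2)
def measure(f,stub=True):
    z=np.load(f);s=dict(eef_pos=z['p'],tool_rot=z['o']);c=cam('wrist',s)
    W=cloud(c,z['d']);a=z['a'].astype(int);return c,W,a
E
python3 - <<'E'
from m import *
c,W,a=measure('w1.npz')
x,y,z=W[...,0],W[...,1],W[...,2]
R_,G,B=a[...,0],a[...,1],a[...,2]
near=lambda p,q:np.hypot(x-p[0],y-p[1])<q
# table height
m=near((.38,.18),.03);print('table z',np.nanmedian(z[m]))
# grip top
m=near((.385,.275),.06)&(z>.14);P=W[m];print('grip n',m.sum(),np.round(np.nanpercentile(P,[2,50,98],axis=0),4))
vv,uu=np.nonzero(m);print('px',uu.min(),uu.max(),vv.min(),vv.max())
zc=np.percentile(P[:,2],50)
(cx,cy),(w,h),ang=cv2.minAreaRect(P[:,:2].astype(np.float32)*1000);print('rect',cx,cy,w,h,ang,'z',zc)
# tube shoulder at z~.110
m=near((.385,.275),.06)&(z>.1)&(z<.118);P=W[m];print('shoulder',m.sum(),np.round(np.nanpercentile(P,[2,50,98],axis=0),4))
# flange
m=near((.385,.275),.06)&(z>.003)&(z<.012);P=W[m];print('flange',m.sum(),np.round(np.nanpercentile(P,[2,50,98],axis=0),4))
# stub: sections
for lo,hi in((.03,.05),(.05,.06),(.06,.07),(.07,.08),(.08,.1)):
    m=near((.425,.075),.03)&(z>lo)&(z<hi);P=W[m];
    if len(P)>5:
        print('stub',lo,len(P),np.round(np.nanmin(P,0),4),np.round(np.nanmax(P,0),4))
red=(R_>120)&(G<70)&(B<70)&near((.42,.075),.06)
print('red',red.sum(),np.round(np.nanmedian(W[red],0),4),np.argwhere(red).mean(0) if red.any() else 0)
# tray rim
m=near((.425,.075),.13)&(z>.017)&(z<.026)&(np.hypot(x-.425,y-.075)>.09);ctr,rad=fitc(W[m][:,:2]);print('rim',m.sum(),ctr,rad)
E
cat > crop.py <<'E'
import cv2,sys
a=cv2.imread(sys.argv[1]);x0,y0,x1,y1=map(int,sys.argv[3:7]);k=min(790/(x1-x0),590/(y1-y0))
cv2.imwrite(sys.argv[2],cv2.resize(a[y0:y1,x0:x1],None,fx=k,fy=k,interpolation=3))
E
python3 crop.py pics/w1.png pics/w1c.png 180 110 440 270
```

```text
table z 0.452716276956772
grip n 21087 [[0.3657 0.2161 0.1527]
 [0.3766 0.2258 0.4368]
 [0.4037 0.2777 0.4564]]
px 409 639 152 399
rect 389.0926208496094 252.51527404785156 75.45781707763672 47.799278259277344 87.15351867675781 z 0.4367837606377709
shoulder 415 [[0.37   0.2604 0.1012]
 [0.3885 0.2692 0.1102]
 [0.4087 0.2767 0.1162]]
flange 290 [[0.3635 0.2529 0.0032]
 [0.3796 0.2661 0.0076]
 [0.4178 0.3006 0.0108]]
stub 0.03 75 [0.4149 0.0656 0.0303] [0.4435 0.0937 0.0499]
stub 0.05 116 [0.4191 0.0607 0.0504] [0.4525 0.0932 0.0599]
stub 0.06 109 [0.423  0.0646 0.0601] [0.4506 0.0915 0.0699]
stub 0.07 96 [0.4263 0.0657 0.07  ] [0.4486 0.0888 0.0798]
stub 0.08 138 [0.4295 0.0692 0.08  ] [0.4465 0.0864 0.0922]
red 29 [0.4184 0.0793 0.0483] [183.75862069 253.48275862]
rim 1330 [0.43734266 0.07666673] 0.10419788712688013
```

View pics/w1c.png

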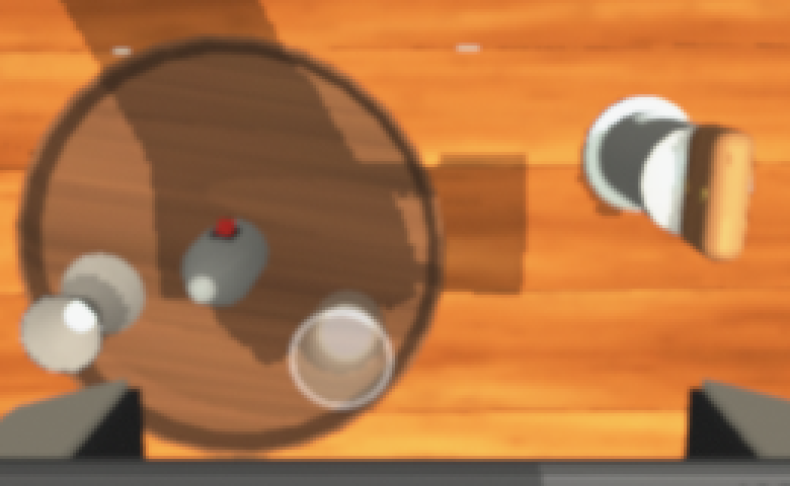

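Run:
```python
from m import *
c,W,a=measure('w1.npz')
x,y,z=W[...,0],W[...,1],W[...,2]
near=lambda p,q:np.hypot(x-p[0],y-p[1])<q
m=near((.385,.275),.06)&(z>.14)&(z<.17)
vv,uu=np.nonzero(m);print('px',uu.min(),uu.max(),vv.min(),vv.max(),m.sum())
P=W[m&(abs(z-.153)<.004)];print(np.round(np.percentile(P,[1,50,99],axis=0),4))
print(cv2.minAreaRect(P[:,:2].astype(np.float32)*1000))
m=near((.37,.18),.03)&(z<.1);print('table',np.nanmedian(z[m]))
m=near((.39,.08),.02)&(z<.1);print('tray',np.nanmedian(z[m]))
# outlines in pixel: left (dark) side edges of the grip top: lighter face
g=a[:,:,0];print(g[160:190:4,400:432])
# shot glass/jigger tops
for n in('shot_glass','jigger','handle_mid','stub_foot','button','handle_window'):
    print(n,[(round(o['p'],2),np.round(o['box'])) for o in r.outline_of(n,'wrist')])
```

```text
px 409 428 152 195 679
[[0.3685 0.2744 0.1492]
 [0.3893 0.2808 0.1526]
 [0.4124 0.2891 0.155 ]]
((390.3125, 281.7931823730469), (15.332815170288086, 45.41933822631836), 88.3804931640625)
table 0.0005254704442642089
tray 0.007563022372005512
[[244 234 217 210 204 175 125  96  95  98 100 100 102 115 145 182 214 229
  237 239 243 246 246 246 246 244 239 235 240 244 244 244]
 [246 241 221 209 195 159 110  93  95  98  99  99 104 126 161 199 222 233
  240 242 244 246 246 246 245 243 236 223 220 229 234 236]
 [246 240 219 203 180 139 104  95  97  98  97  98 109 137 175 210 227 236
  242 245 246 246 246 246 245 242 237 233 232 234 234 234]
 [241 222 211 202 172 133 114 101  97  98 109 136 152 163 194 219 231 239
  244 245 246 246 246 246 244 239 231 226 230 233 235 235]
 [240 219 204 187 148 106  94  96  96  99 106 115 135 171 206 225 235 242
  245 246 246 246 246 245 243 239 235 232 232 232 232 232]
 [225 205 193 167 123  95  94  97  96  95  98 114 149 188 216 229 238 243
  245 246 246 246 246 244 240 228 218 224 226 227 227 227]
 [200 191 181 150 108  92  95  96  95  94 100 125 165 202 222 233 241 245
  246 246 246 246 245 243 241 234 225 223 224 224 225 224]
 [208 206 203 191 159 120 100  96  94  95 108 142 181 213 226 236 243 246
  246 246 246 246 244 241 231 216 215 217 217 218 218 219]]
shot_glass [(0.69, array([274., 204., 311., 243.]))]
jigger [(0.84, array([189., 194., 226., 236.]))]
handle_mid [(0.92, array([376., 143., 430., 196.]))]
stub_foot [(0.88, array([183., 121., 330., 262.])), (0.82, array([477., 115., 582., 216.]))]
button []
handle_window [(0.65, array([372., 142., 427., 198.]))]
```

Run:
```python
from m import *
c,W,a=measure('w1.npz')
g=a[:,:,0].astype(float)
L=[]
for v in range(158,192,2):
    row=g[v,405:425]; i=np.nonzero(row>150)[0]; i=i[i>7][0]; u=405+i-1+(150-row[i-1])/(row[i]-row[i-1]); L.append(ray(c,u,v,.153)[:2])
L=np.array(L);p=np.polyfit(L[:,0],L[:,1],1);print('edge dy/dx deg',np.degrees(np.arctan(p[0])),np.ptp(L[:,0]),'resid mm',1e3*np.std(L[:,1]-np.polyval(p,L[:,0])), 'y at .39',np.polyval(p,.39))
# flange ellipse: white-ish pixels => circle at z=.007
hsv=cv2.cvtColor(a.astype(np.uint8),cv2.COLOR_RGB2HSV)
m=(hsv[...,1]<50)&(hsv[...,2]>150);m[:, :370]=0;m[:,410:]=0;m[:140]=0;m[190:]=0
cs,_=cv2.findContours(m.astype(np.uint8),0,1)
k=max(cs,key=len)[:,0];k=k[(k[:,0]<390)]
P=np.array([ray(c,u,v,.007)[:2] for u,v in k]);from scipy.optimize import least_squares
f=least_squares(lambda q:np.hypot(P[:,0]-q[0],P[:,1]-q[1])-.028,[.39,.28],loss='soft_l1',f_scale=.001);print('flange',f.x,np.std(f.fun))
# red button direction
vv,uu=np.nonzero((a[...,0]>120)&(a[...,1]<70)&(a[...,2]<70));k=(abs(uu-254)<12)&(abs(vv-184)<12);print('btn',ray(c,uu[k].mean(),vv[k].mean(),.042))
# stub fit at levels
x,y,z=W[...,0],W[...,1],W[...,2]
m=(np.hypot(x-.437,y-.077)<.03)&(z>.048)&(z<.1);Q=W[m]
def rad(h):return np.where(h<.046,.017,np.interp(h,[.046,.084],[.017,.006]))
f=least_squares(lambda q:np.hypot(Q[:,0]-q[0],Q[:,1]-q[1])-rad(Q[:,2]-.007),[.437,.077],loss='soft_l1',f_scale=.002);
# only side facing camera
print('stub',f.x,np.std(f.fun),len(Q))
m=m&(z>.089)
if m.sum():print('tip',np.round(W[m].mean(0),4),m.sum())
```

```text
edge dy/dx deg -2.655595105092307 0.03489918546834231 resid mm 0.3518285081921983 y at .39 0.2730240410264733
flange [0.39040808 0.28409216] 0.003100649254182161
btn [0.41896247 0.07818409 0.042     ]
stub [0.43800838 0.07661233] 0.001137341448383749 470
tip [0.4377 0.077  0.0903] 57
```

Emit:
move_arm(plan=[[0.002,0.02,0.0,0,0,0.01],[0.005,0.045,0.01,0,0,0.02],[0.007,0.07,0.03,0,0,0.03],[0.01,0.095,0.05,0,0,0.035],[0.0125,0.113,0.075,0,0,0.035],[0.0125,0.113,0.105,0,0,0.035],[0.0125,0.113,0.137,0,0,0.035],[0.0125,0.113,0.147,0,0,0.035],[0.0125,0.113,0.147,0,0,0.035],[0.0125,0.113,0.147,0,0,0.035]])

```text
clock: 4.4
eef_pos: [0.3901, 0.2811, 0.2003]
tool_rot: [180.0, -0.0, 177.5]
contact_force: [0.2, 0.4, -0.6]
opening: 0.999
```

```bash
cat > snap.py <<'E'
from h import *
import sys
n=sys.argv[1];cn=sys.argv[2]
s=r.observe();print({k:np.round(v,4) for k,v in s.items() if k in('clock','qpos','eef_pos','tool_rot','contact_force','opening')})
a,d=r.read_camera(cn);cv2.imwrite(f"pics/{n}.png",a[:,:,::-1])
np.savez(n+".npz",a=a,d=d,p=s['eef_pos'],o=s['tool_rot'])
E
python3 snap.py w2 wrist
```

```text
{'clock': np.float64(4.4), 'qpos': array([ 16.0979,  24.2791, -66.8155, 113.1938,  25.9787,  59.4802,
        24.8724]), 'eef_pos': array([0.3901, 0.2811, 0.2003]), 'tool_rot': array([ 1.799815e+02, -3.490000e-02,  1.775106e+02]), 'contact_force': array([ 0.1864,  0.4387, -0.5957]), 'opening': np.float64(0.9995)}
```

View pics/w2.png

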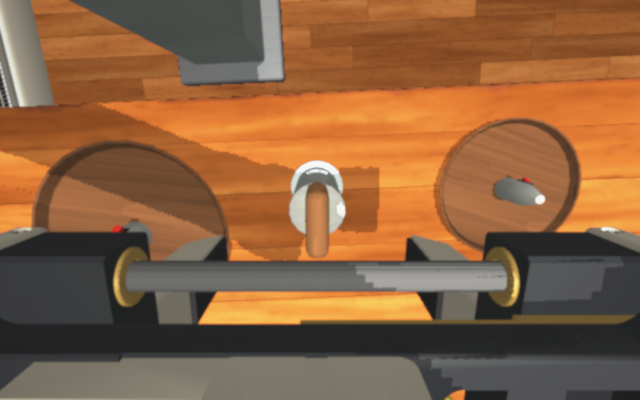

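```bash
python3 - <<'E'
from m import *
c,W,a=measure('w2.npz')
x,y,z=W[...,0],W[...,1],W[...,2]
m=(np.hypot(x-.39,y-.281)<.04)&(z>.149)&(z<.157)
P=W[m];print(m.sum(),np.round(np.percentile(P,[1,50,99],axis=0),4),cv2.minAreaRect(P[:,:2].astype(np.float32)*1000))
vv,uu=np.nonzero(m);print(uu.min(),uu.max(),vv.min(),vv.max())
L=np.array([ [v,uu[vv==v].mean()] for v in range(vv.min()+3,vv.max()-3)]);
Q=np.array([ray(c,u,v,.153)[:2] for v,u in L]);p=np.polyfit(Q[:,0],Q[:,1],1);print(np.degrees(np.arctan(p[0])))
E
python3 crop.py pics/w2.png pics/w2c.png 260 140 380 270
```

```text
1417 [[0.3678 0.2745 0.1491]
 [0.3889 0.282  0.1527]
 [0.4118 0.2895 0.1547]] ((389.9193115234375, 282.1251220703125), (15.216547966003418, 46.455467224121094), 87.09063720703125)
306 329 190 257
-2.3809235996675486
```

View pics/w2c.png

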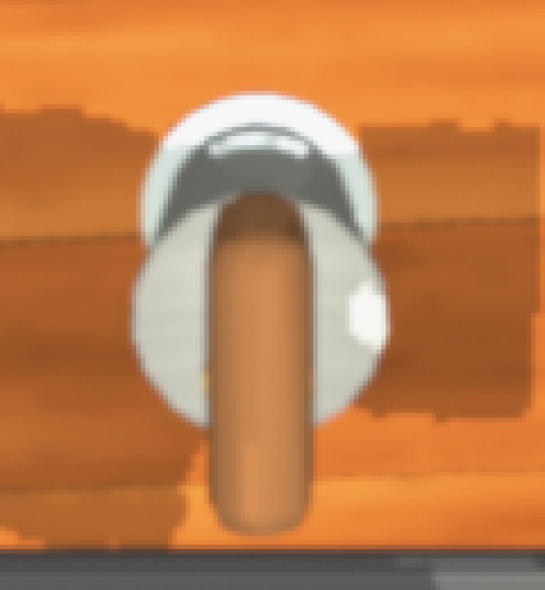

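The enlarged crop shows the brown grip with the window at its -x foot (258,145), so this is the right handle, and it is centred and aligned. I'll go down and grip.

Emit:
move_arm(plan=[[0,0.001,0.02,0,0,0],[0,0.001,0.042,0,0,0],[0,0.001,0.062,0,0,0],[0,0.001,0.075,0,0,0],[0,0.001,0.082,0,0,0],[0,0.001,0.082,0,0,0],[0,0.001,0.082,0,0,0]])

```text
clock: 5.03
eef_pos: [0.3906, 0.2826, 0.1187]
tool_rot: [180.0, 0.1, 177.5]
contact_force: [-0.5, -0.0, 0.3]
opening: 0.996
```

Emit:
move_arm(plan=[[0,0,0,0,0,0],[0,0,0,0,0,0],[0,0,0,0,0,0],[0,0,0,0,0,0],[0,0,0,0,0,0],[0,0,0,0,0,0],[0,0,0,0,0,0],[0,0,0,0,0,0],[0,0,0,0,0,0],[0,0,0,0,0,0]], claw=1, squeeze=40)

```text
clock: 5.87
eef_pos: [0.3899, 0.2821, 0.1177]
tool_rot: [-180.0, -0.0, 177.6]
contact_force: [-1.3, -0.2, -0.3]
opening: 0.322
```

Emit:
move_arm(plan=[[0,0,0,0,0,0],[0,0,0,0,0,0],[0,0,0,0,0,0],[0,0,0,0,0,0],[0,0,0,0,0,0],[0,0,0,0,0,0]])

```text
clock: 6.37
eef_pos: [0.3899, 0.2821, 0.1177]
tool_rot: [-180.0, -0.0, 177.6]
contact_force: [-0.9, -0.2, -1.0]
opening: 0.172
```

Emit:
move_arm(plan=[[0,0,-0.01,0,0,0],[0,0,-0.03,0,0,0],[0,0,-0.055,0,0,0],[0,0,-0.08,0,0,0],[0,0,-0.105,0,0,0],[0,0,-0.12,0,0,0],[0,0,-0.12,0,0,0],[0,0,-0.12,0,0,0],[0,0,-0.12,0,0,0]])

```text
clock: 7.12
eef_pos: [0.3895, 0.2813, 0.2369]
tool_rot: [-179.9, -0.0, 177.5]
contact_force: [-0.3, 0.1, -2.3]
opening: 0.172
```

```bash
python3 snap.py w3 wrist; python3 crop.py pics/w3.png pics/w3c.png 0 110 400 280
```

```text
{'clock': np.float64(7.1167), 'qpos': array([ 18.9765,  21.4985, -69.5989, 110.8981,  22.6315,  63.2664,
        27.6425]), 'eef_pos': array([0.3895, 0.2813, 0.2369]), 'tool_rot': array([-1.799234e+02, -4.640000e-02,  1.775324e+02]), 'contact_force': array([-0.321 ,  0.0908, -2.2611]), 'opening': np.float64(0.172)}
```

View pics/w3c.png

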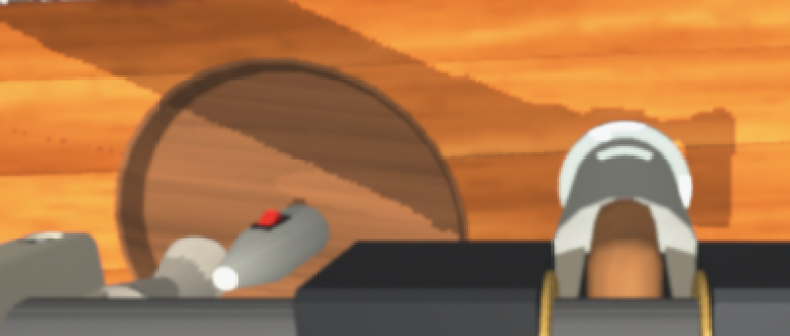

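Emit:
move_arm(plan=[[-0.005,-0.015,0,0,0,0.005],[-0.012,-0.04,0,0,0,0.01],[-0.019,-0.066,0,0,0,0.015],[-0.027,-0.093,0,0,0,0.02],[-0.034,-0.12,0,0,0,0.026],[-0.042,-0.148,0,0,0,0.026],[-0.05,-0.175,0,0,0,0.026],[-0.055,-0.193,0,0,0,0.026],[-0.0572,-0.2022,0,0,0,0.026],[-0.0572,-0.2022,0,0,0,0.026],[-0.0572,-0.2022,0,0,0,0.026],[-0.0572,-0.2022,0,0,0,0.026]])

```text
clock: 8.17
eef_pos: [0.4378, 0.0794, 0.2376]
tool_rot: [179.9, -0.0, 176.2]
contact_force: [0.2, 0.0, -1.0]
opening: 0.174
```

```bash
python3 snap.py w4 wrist; python3 snap.py s4 scene; python3 crop.py pics/w4.png pics/w4c.png 200 90 440 270;python3 crop.py pics/s4.png pics/s4c.png 250 130 390 260
python3 - <<'E'
from m import *
from scipy.optimize import least_squares
c,W,a=measure('w4.npz')
x,y,z=W[...,0],W[...,1],W[...,2]
m=(np.hypot(x-.4378,y-.0768)<.035)&(z>.11)&(z<.135)
vv,uu=np.nonzero(m);print(m.sum(),uu.min(),uu.max(),vv.min(),vv.max(),np.nanmedian(z[m]))
E
```

```text
{'clock': np.float64(8.1667), 'qpos': array([ 51.217 ,  16.7656, -73.8293, 115.2067,  18.3481,  61.2791,
        55.1957]), 'eef_pos': array([0.4378, 0.0794, 0.2376]), 'tool_rot': array([ 1.799490e+02, -2.940000e-02,  1.761865e+02]), 'contact_force': array([ 0.1702,  0.0294, -1.0039]), 'opening': np.float64(0.1736)}
{'clock': np.float64(8.2167), 'qpos': array([ 51.2004,  16.7535, -73.8339, 115.197 ,  18.355 ,  61.2817,
        55.2064]), 'eef_pos': array([0.4379, 0.0795, 0.2377]), 'tool_rot': array([ 1.799595e+02, -1.040000e-02,  1.762188e+02]), 'contact_force': array([ 0.4304,  0.1279, -1.5236]), 'opening': np.float64(0.1739)}
838 284 349 171 213 0.12759902135900839
```

View pics/w4c.png

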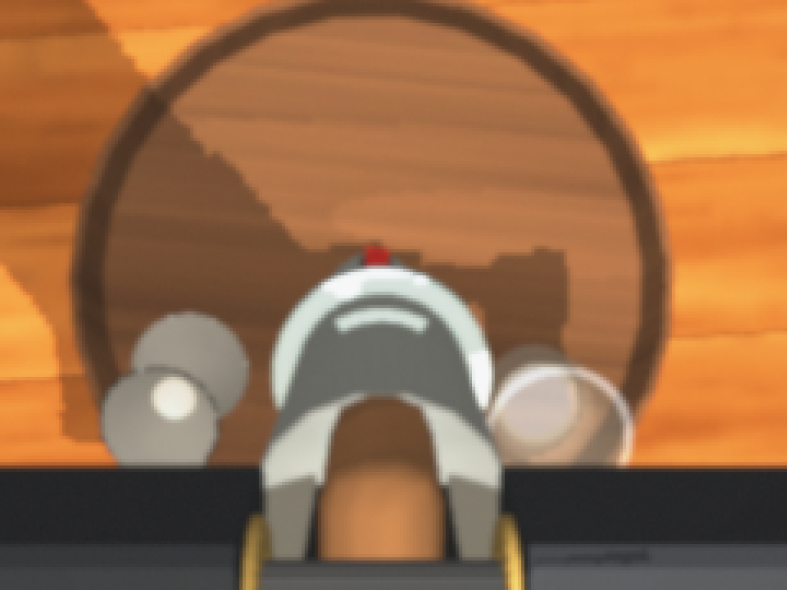

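View pics/s4c.png

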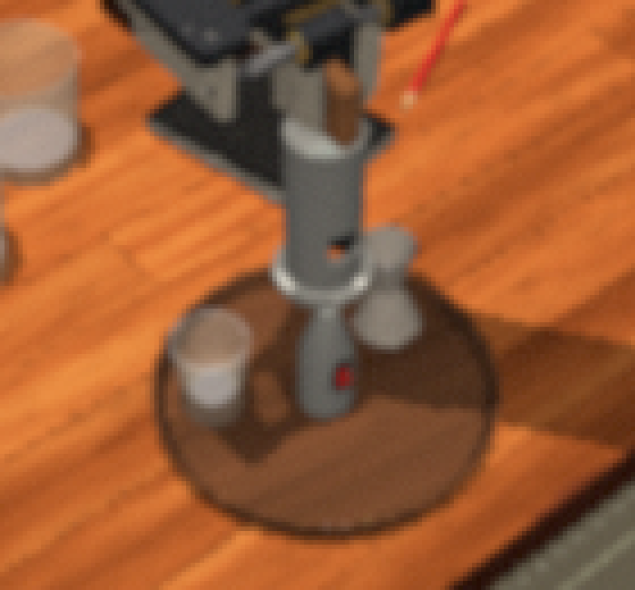

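Run:
```python
from m import *
c,W,a=measure('w4.npz')
im=cv2.resize(a.astype(np.uint8)[90:270,200:440,::-1],None,fx=3.3,fy=3.3,interpolation=3)
def circ(x,y,z,rr,col):
    t=np.linspace(0,2*np.pi,200);P=np.c_[x+rr*np.cos(t),y+rr*np.sin(t),0*t+z];q=(proj(c,P)-[200,90]+.5)*3.3
    cv2.polylines(im,[np.round(q*16).astype(np.int32)],True,col,1,cv2.LINE_AA,4)
circ(.4378,.0794,.119+.007,.028,(255,0,0))
circ(.4378,.0768,.027,.108,(0,255,0)); circ(.4378,.0768,.027,.103,(0,255,0))
circ(.4378-.0235,.0768+.0015,.042,.004,(255,255,0))
cv2.imwrite('pics/w4o.png',im)
b=(a[...,0]>120)&(a[...,1]<70)&(a[...,2]<70);vv,uu=np.nonzero(b);k=(abs(uu-315)<15)&(abs(vv-168)<12);print('btn',ray(c,uu[k].mean(),vv[k].mean(),.042),k.sum())
```

```text
btn [0.41815798 0.07880256 0.042     ] 39
```

View pics/w4o.png

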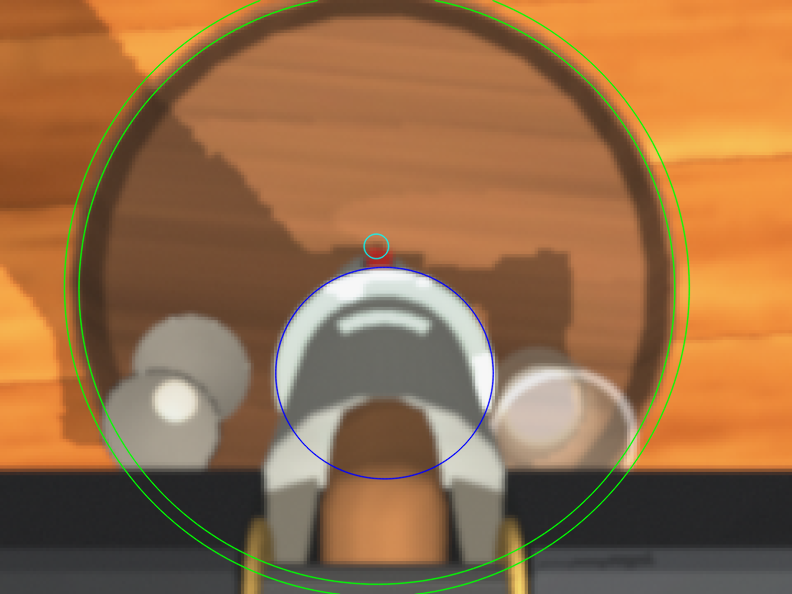

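Emit:
move_arm(plan=[[0,-0.0015,0.005,0,0,0],[0,-0.003,0.01,0,0,0.01],[0,-0.003,0.015,0,0,0.02],[0,-0.003,0.018,0,0,0.02],[0,-0.003,0.018,0,0,0.02],[0,-0.003,0.018,0,0,0.02]])

```text
clock: 8.77
eef_pos: [0.438, 0.0749, 0.2195]
tool_rot: [180.0, -0.0, 174.9]
contact_force: [-0.7, 0.7, -2.1]
opening: 0.173
```

```bash
python3 snap.py s5 scene; python3 snap.py t5 top; python3 crop.py pics/s5.png pics/s5c.png 290 160 350 230
python3 - <<'E'
from h import *
# check tray/stub from scene & top overlay of first images
for n in('s0','t0'):
    z=np.load(n+'.npz');c=cam('scene' if n=='s0' else 'top')
    W=cloud(c,z['d'])
    x,y,h=W[...,0],W[...,1],W[...,2]
    from scipy.optimize import least_squares
    m=(np.hypot(x-.437,y-.077)<.03)&(h>.055)&(h<.1);Q=W[m]
    rad=lambda h:np.where(h<.046,.017,np.interp(h,[.046,.084],[.017,.006]))
    f=least_squares(lambda q:np.hypot(Q[:,0]-q[0],Q[:,1]-q[1])-rad(Q[:,2]-.007),[.437,.077],loss='soft_l1',f_scale=.002);print(n,f.x,np.std(f.fun),len(Q))
E
```

```text
{'clock': np.float64(8.7667), 'qpos': array([ 49.5011,  18.1309, -71.8355, 116.4956,  20.0776,  59.3045,
        52.9034]), 'eef_pos': array([0.438 , 0.0749, 0.2195]), 'tool_rot': array([ 1.799862e+02, -3.760000e-02,  1.749329e+02]), 'contact_force': array([-0.7059,  0.6965, -2.1361]), 'opening': np.float64(0.1734)}
{'clock': np.float64(8.8167), 'qpos': array([ 49.5175,  18.1144, -71.8547, 116.4753,  20.078 ,  59.3056,
        52.9097]), 'eef_pos': array([0.4382, 0.0749, 0.2197]), 'tool_rot': array([ 1.799857e+02, -5.000000e-03,  1.749354e+02]), 'contact_force': array([-0.3638, -0.1761, -2.2608]), 'opening': np.float64(0.1729)}
s0 [0.43703303 0.07339948] 0.0013759925907980866 128
t0 [0.43438695 0.07561   ] 0.0014651099236184552 78
```

View pics/s5c.png

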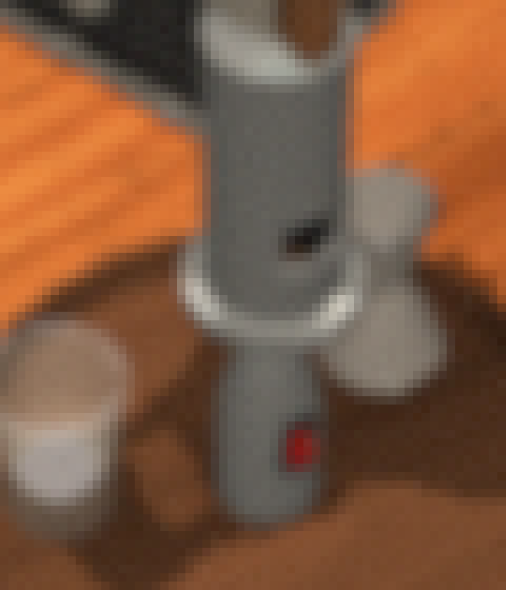

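Emit:
move_arm(plan=[[0,0.0005,0.006,0,0,0],[0,0.0005,0.012,0,0,0],[0,0.0005,0.018,0,0,0],[0,0.0005,0.024,0,0,0],[0,0.0005,0.03,0,0,0],[0,0.0005,0.036,0,0,0],[0,0.0005,0.042,0,0,0],[0,0.0005,0.048,0,0,0],[0,0.0005,0.048,0,0,0]])

```text
clock: 9.62
eef_pos: [0.4375, 0.0752, 0.1705]
tool_rot: [180.0, -0.1, 174.9]
contact_force: [-0.6, -0.3, -1.8]
opening: 0.172
```

Emit:
move_arm(plan=[[0,0,0.004,0,0,0],[0,0,0.008,0,0,0],[0,0,0.012,0,0,0],[0,0,0.016,0,0,0],[0,0,0.02,0,0,0],[0,0,0.024,0,0,0],[0,0,0.028,0,0,0],[0,0,0.032,0,0,0],[0,0,0.036,0,0,0],[0,0,0.039,0,0,0],[0,0,0.039,0,0,0]])

```text
clock: 10.53
eef_pos: [0.4376, 0.0752, 0.1319]
tool_rot: [180.0, -0.1, 174.9]
contact_force: [-4.3, 1.9, -4.3]
opening: 0.171
```

```bash
python3 snap.py s6 scene; python3 crop.py pics/s6.png pics/s6c.png 280 160 360 240
```

```text
{'clock': np.float64(10.5333), 'qpos': array([ 39.6089,  26.0117, -62.7342, 121.34  ,  30.3709,  50.3273,
        43.8283]), 'eef_pos': array([0.4376, 0.0752, 0.1319]), 'tool_rot': array([ 1.799908e+02, -7.690000e-02,  1.749253e+02]), 'contact_force': array([-4.283 ,  1.8742, -4.3159]), 'opening': np.float64(0.1714)}
```

View pics/s6c.png

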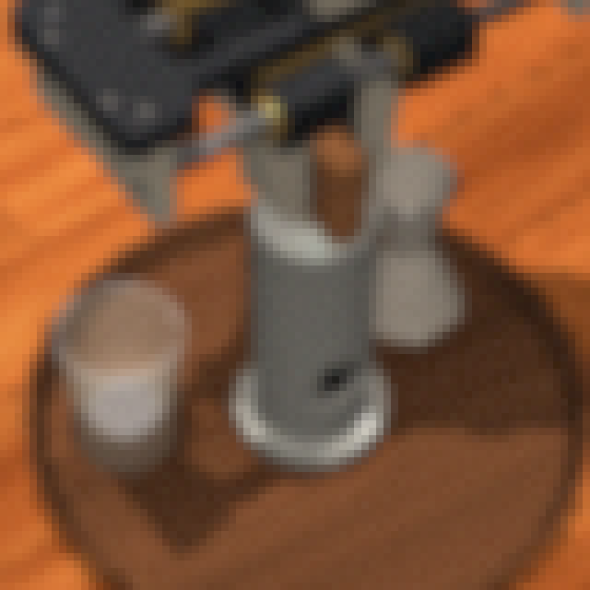

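The handle is over the stub with the window still dark at (335,380) in the crop and about 7 mm left to go. I'll finish the descent.

Emit:
move_arm(plan=[[0,0,0.002,0,0,0],[0,0,0.004,0,0,0],[0,0,0.006,0,0,0],[0,0,0.007,0,0,0],[0,0,0.008,0,0,0],[0,0,0.008,0,0,0],[0,0,0.008,0,0,0]])

```text
clock: 11.17
eef_pos: [0.4386, 0.0756, 0.1249]
tool_rot: [180.0, 0.0, 174.9]
contact_force: [-3.5, 3.2, -1.2]
opening: 0.172
```

```bash
python3 snap.py s7 scene; python3 snap.py w7 wrist; python3 crop.py pics/s7.png pics/s7c.png 290 180 350 240
```

```text
{'clock': np.float64(11.1667), 'qpos': array([ 38.7801,  26.664 , -61.914 , 121.6046,  31.3327,  49.5317,
        43.0075]), 'eef_pos': array([0.4386, 0.0756, 0.1249]), 'tool_rot': array([1.799593e+02, 4.080000e-02, 1.749209e+02]), 'contact_force': array([-3.5041,  3.174 , -1.2395]), 'opening': np.float64(0.1724)}
{'clock': np.float64(11.2167), 'qpos': array([ 38.7801,  26.6656, -61.9143, 121.6044,  31.3313,  49.5316,
        43.0108]), 'eef_pos': array([0.4386, 0.0756, 0.1249]), 'tool_rot': array([1.799574e+02, 3.900000e-02, 1.749235e+02]), 'contact_force': array([-3.6376,  2.6477, -2.0396]), 'opening': np.float64(0.173)}
```

View pics/s7c.png

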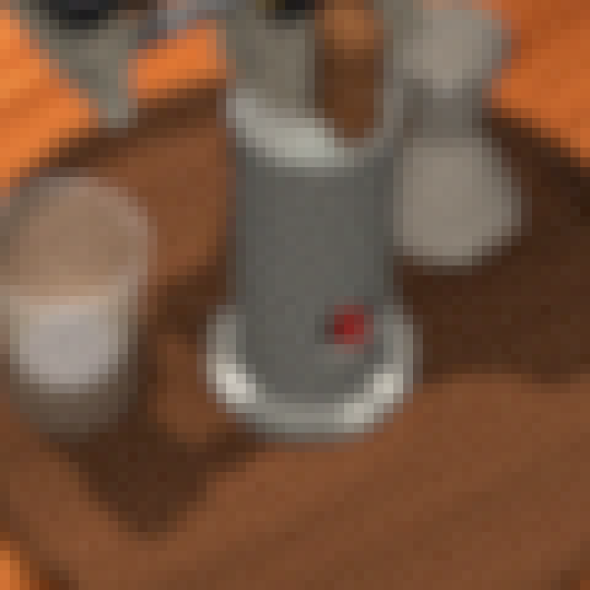

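View pics/w7.png

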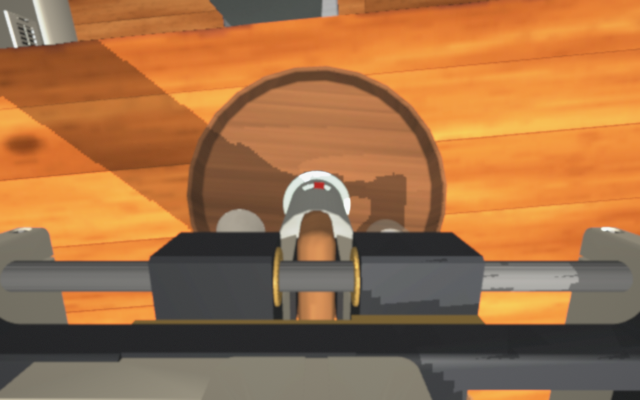

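The red button shows in the window at (348,325) in the scene crop and (318,185) in the wrist picture. I'll press a little further to be sure it is fully down, then release.

Emit:
move_arm(plan=[[0,0,0.001,0,0,0],[0,0,0.002,0,0,0],[0,0,0.002,0,0,0],[0,0,0.002,0,0,0]])

```text
clock: 11.6
eef_pos: [0.4391, 0.0758, 0.1246]
tool_rot: [-179.9, 0.1, 174.9]
contact_force: [-9.6, 1.4, 21.7]
opening: 0.172
```

Emit:
move_arm(plan=[[0,0,-0.001,0,0,0],[0,0,-0.002,0,0,0],[0,0,-0.002,0,0,0],[0,0,-0.002,0,0,0],[0,0,-0.002,0,0,0],[0,0,-0.002,0,0,0],[0,0,-0.002,0,0,0],[0,0,-0.002,0,0,0],[0,0,-0.002,0,0,0],[0,0,-0.002,0,0,0],[0,0,-0.002,0,0,0],[0,0,-0.002,0,0,0]], claw=0)

```text
clock: 12.6
eef_pos: [0.4383, 0.0752, 0.1247]
tool_rot: [-180.0, 0.0, 174.9]
contact_force: [0.5, -0.5, -1.0]
opening: 0.98
```

Fully down (22 N reaction), and the gripper is open. I'll retreat straight up.

Emit:
move_arm(plan=[[0,0,-0.01,0,0,0],[0,0,-0.03,0,0,0],[0,0,-0.055,0,0,0],[0,0,-0.08,0,0,0],[0,0,-0.105,0,0,0],[0,0,-0.13,0,0,0],[0,0,-0.15,0,0,0],[0,0,-0.15,0,0,0],[0,0,-0.15,0,0,0],[0,0,-0.15,0,0,0]])

```text
clock: 13.43
eef_pos: [0.4378, 0.0747, 0.2743]
tool_rot: [-179.9, -0.0, 174.9]
contact_force: [0.3, -0.1, 0.0]
opening: 1.001
```

```bash
python3 snap.py s8 scene; python3 snap.py w8 wrist; python3 crop.py pics/s8.png pics/s8c.png 270 120 440 250
python3 - <<'E'
from m import *
c,W,a=measure('w8.npz')
x,y,z=W[...,0],W[...,1],W[...,2]
m=(np.hypot(x-.437,y-.076)<.04)&(z>.145)&(z<.175)
P=W[m];print(m.sum(),np.round(np.percentile(P,[2,50,98],axis=0),4))
b=(a[...,0]>120)&(a[...,1]<70)&(a[...,2]<70);vv,uu=np.nonzero(b&(np.hypot(x-.42,y-.077)<.04));print('red',len(uu),np.round(np.median(W[vv,uu],axis=0),4))
E
```

```text
{'clock': np.float64(13.4333), 'qpos': array([ 56.1945,  13.0796, -76.8491, 112.5792,  14.1006,  65.1167,
        58.5291]), 'eef_pos': array([0.4378, 0.0747, 0.2743]), 'tool_rot': array([-1.799469e+02, -2.430000e-02,  1.748897e+02]), 'contact_force': array([ 0.309 , -0.063 ,  0.0294]), 'opening': np.float64(1.0013)}
{'clock': np.float64(13.4833), 'qpos': array([ 56.1625,  13.1239, -76.8256, 112.6048,  14.1027,  65.1127,
        58.5284]), 'eef_pos': array([0.4375, 0.0748, 0.274 ]), 'tool_rot': array([-1.799677e+02, -7.460000e-02,  1.749048e+02]), 'contact_force': array([-0.3415, -0.5322, -0.5617]), 'opening': np.float64(0.9988)}
951 [[0.4157 0.0681 0.1514]
 [0.4365 0.0764 0.1595]
 [0.4594 0.0845 0.1616]]
red 8 [0.4173 0.0794 0.0468]
```

View pics/s8c.png

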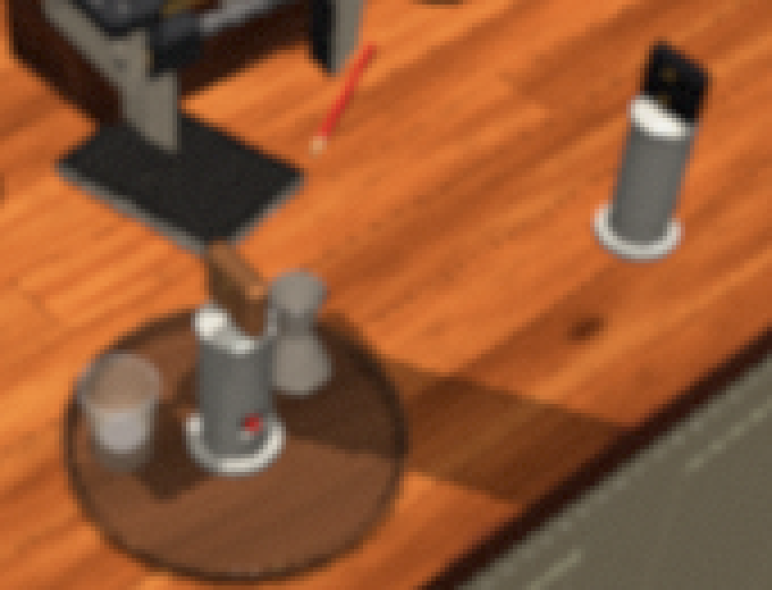

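View pics/w8.png

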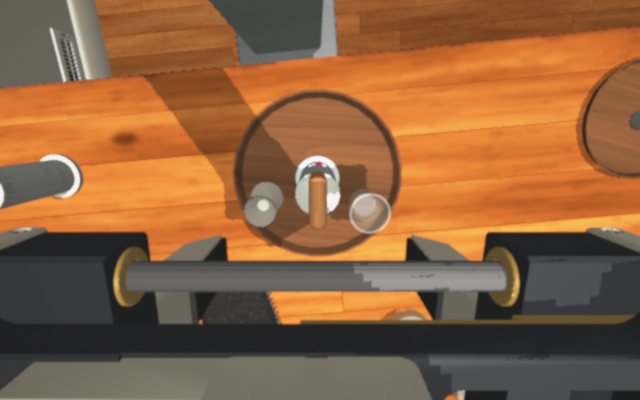

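The handle is seated: its top is at 0.1595 m against an expected 0.160 m. The button shows in the window and nothing else has moved, so I'm handing in.

Run:
```python
from plant import r
print(r.hand_in())
```

```text
the job is handed in; nothing more can be done
None
```

The wooden-gripped handle is on the larger tray's stub, fully down, with the red button out through its window. I gripped it across the wooden grip, slid it down with the window on the button side, opened the gripper and backed straight up. I handed in at about 13.5 s; the hand-in reports no verdict.

What the last checks showed:
- **Height:** the top of the grip measures 0.1595 m, against 0.160 m expected when seated. A final press gave about 22 N of reaction.
- **Position:** the grip centre is at about (0.437, 0.076) m. The stub estimates were (0.438, 0.077) m from the wrist camera, (0.437, 0.073) m from the scene camera and (0.434, 0.076) m from the top camera, so they disagree by 3–4 mm. All are well inside the 10 mm limit.
- **Button:** red shows in the window in both the scene and wrist pictures. The button network found nothing in any picture I ran it on, so I found it by its colour instead.
- **Other things:** the glass, the jigger and the black-gripped handle stand upright and look unmoved. I judged this by eye and did not re-measure them.
- **Robot:** the gripper is open, 150 mm above where it let go, and touching nothing (contact force about 0).

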